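# Return the sharpened turning tools to the lathe rack

### The job

The four turning tools in the plain plywood rack have been sharpened: move them all to the dark lathe rack, each into the pair of notches whose marker plate has the colour of its dipped handle end. Lay each one home in its notches, dipped end at the plate and in the near notch, brass ferrule in the far notch, blade pointing away from the plates, then let go; leave the callipers between the racks where they lie.

Things in the scene. Friction and masses are not known exactly. Their poses are not given: they have to be found in the camera images.
- gouge_grip (a point): Roughing gouge (U blade 18 mm wide), handle butt dipped RED (last 48 mm, 26 mm thick). 256 mm long, 0.12 kg. Point: on the axis in the straight 22 mm round of the wooden handle (50 mm behind to 16 mm ahead), near the balance: grip here. x: along the tool to its edge; it may have rolled about x. Butt 120 mm behind the point, 18 mm brass ferrule 20 to 46 mm ahead, edge 136 mm ahead. Starts level, 66 mm up.
- skew_grip (a point): Skew chisel (flat blade 19 mm wide, pointed), handle butt dipped BLUE (last 48 mm, 26 mm thick). 256 mm long, 0.12 kg. Point: on the axis in the straight 22 mm round of the wooden handle (50 mm behind to 16 mm ahead), near the balance: grip here. x: along the tool to its edge; it may have rolled about x. Butt 120 mm behind the point, 18 mm brass ferrule 20 to 46 mm ahead, edge 136 mm ahead. Starts level, 66 mm up.
- parting_grip (a point): Parting tool (blade 4 mm wide, 17 tall), handle butt dipped YELLOW (last 48 mm, 26 mm thick). 256 mm long, 0.12 kg. Point: on the axis in the straight 22 mm round of the wooden handle (50 mm behind to 16 mm ahead), near the balance: grip here. x: along the tool to its edge; it may have rolled about x. Butt 120 mm behind the point, 18 mm brass ferrule 20 to 46 mm ahead, edge 136 mm ahead. Starts level, 66 mm up.
- scraper_grip (a point): Scraper (13 mm flat blade, round 25 mm end), handle butt dipped GREEN (last 48 mm, 26 mm thick). 256 mm long, 0.12 kg. Point: on the axis in the straight 22 mm round of the wooden handle (50 mm behind to 16 mm ahead), near the balance: grip here. x: along the tool to its edge; it may have rolled about x. Butt 120 mm behind the point, 18 mm brass ferrule 20 to 46 mm ahead, edge 136 mm ahead. Starts level, 66 mm up.
- plate_red: RED marker plate, 30 x 38 x 3 mm, on the lathe rack's label strip (45 mm up) at the handle end of one place (a pair of V-notches). Origin: below the far notch, 12 mm above the bench, 174 mm ahead (+x) of the plate; x: along the place, from plate to blade end; y: along the row. A tool home there has its grip point 34 mm behind (-x) and 54 mm above this origin, lying level along x.
- plate_blue: BLUE marker plate, 30 x 38 x 3 mm, on the lathe rack's label strip (45 mm up) at the handle end of one place (a pair of V-notches). Origin: below the far notch, 12 mm above the bench, 174 mm ahead (+x) of the plate; x: along the place, from plate to blade end; y: along the row. A tool home there has its grip point 34 mm behind (-x) and 54 mm above this origin, lying level along x.
- plate_yellow: YELLOW marker plate, 30 x 38 x 3 mm, on the lathe rack's label strip (45 mm up) at the handle end of one place (a pair of V-notches). Origin: below the far notch, 12 mm above the bench, 174 mm ahead (+x) of the plate; x: along the place, from plate to blade end; y: along the row. A tool home there has its grip point 34 mm behind (-x) and 54 mm above this origin, lying level along x.
- plate_green: GREEN marker plate, 30 x 38 x 3 mm, on the lathe rack's label strip (45 mm up) at the handle end of one place (a pair of V-notches). Origin: below the far notch, 12 mm above the bench, 174 mm ahead (+x) of the plate; x: along the place, from plate to blade end; y: along the row. A tool home there has its grip point 34 mm behind (-x) and 54 mm above this origin, lying level along x.
- lathe_rack: Dark wooden rack, fixed; grey base board 276 (y) x 235 (x) x 12 mm, from x -160 to +75 mm. Origin on the bench, mid-row, under the grip points. Two 14 mm rails with four V-notches 72 mm apart, 39 mm wide, 34 mm deep, flanks 60 degrees: near rail x -88, top 74 mm (dipped end), far rail x +34, top 82 mm (ferrule); label strip x -156 to -124, 42 mm high. The pale plywood start rack has the same shape.
- callipers_mid (a point): Outside callipers of bright steel, 120 mm long, 52 mm wide, 9 mm thick, lying flat on the bench between the two racks; a bystander, to be left alone. The point is at their middle, 4 mm above the bench.

How it is judged:
At the end, for the whole second after the job is handed in: Each tool lies at rest and released in the notches of its own colour: grip point within 10 mm of the place's centre line, far notch 34 mm (within 15 mm) ahead of the grip point towards the edge, within 8 mm of its height when home, axis within 0.1 rad of the place's (y of gouge_grip in the frame of plate_red between -0.01 and 0.01 m and x of plate_red in the frame of gouge_grip between 0.019 and 0.049 m and height (world z) of gouge_grip between 0.058 and 0.074 m and angle between the x axis of gouge_grip and the x axis of plate_red, either way round below 0.1 rad and linear speed of each of gouge, skew, parting, scraper below 0.02 m/s and contact force between each of gouge, skew, parting, scraper and the fingers below 0.1 N and y of skew_grip in the frame of plate_blue between -0.01 and 0.01 m and x of plate_blue in the frame of skew_grip between 0.019 and 0.049 m and height (world z) of skew_grip between 0.058 and 0.074 m and angle between the x axis of skew_grip and the x axis of plate_blue, either way round below 0.1 rad and y of parting_grip in the frame of plate_yellow between -0.01 and 0.01 m and x of plate_yellow in the frame of parting_grip between 0.019 and 0.049 m and height (world z) of parting_grip between 0.058 and 0.074 m and angle between the x axis of parting_grip and the x axis of plate_yellow, either way round below 0.1 rad and y of scraper_grip in the frame of plate_green between -0.01 and 0.01 m and x of plate_green in the frame of scraper_grip between 0.019 and 0.049 m and height (world z) of scraper_grip between 0.058 and 0.074 m and angle between the x axis of scraper_grip and the x axis of plate_green, either way round below 0.1 rad); the robot touches nothing.
It fails at once if the callipers are pushed more than 15 mm (distance of callipers_mid from where it was at the start of the episode above 0.015 m).
It also fails if it takes over 115 s, if anything falls off the work surface, if the arm or the gripper's body presses on something with over 40 N, if the wrist force passes 120 N, or if a joint passes its speed limit or range.

### The arm

A 7-joint arm with a two-finger parallel gripper is mounted at the origin on the work surface. World frame = base frame: x ahead of the robot, y to its left, z up, the work surface at z = 0. Lengths are in m, angles in rad, forces in N, time in s.
With the tool pointing down it reaches from about 0.4 to 0.85 m from the base axis. Payload 10.4 kg.
Tool frame: the origin (TCP) lies between the finger pads; the fingertips stand 19 mm ahead of it and the grasp point (between the pads) is the TCP; x points along the fingers, y is the direction in which the jaws open and shut, and the axes are right-handed (so a half turn about x gives the same grasp; the last joint's range is limited). The gripper opens to 85 mm and grips with 20 to 120 N. Pads are 22 mm wide; open, the fingers measure 114 mm over their backs; the gripper's body (76 mm by 85 mm) begins 54 mm behind the grasp point. The pads swing forward as they close: fully open they stand 13 mm farther back than shut.
Start: joints at [1.226, 0.332, -0.065, 1.46, 0.022, 1.35, -0.088], TCP at [0.198, -0.593, 0.25] pointing down, gripper open.
Joint ranges: [-2.6, 2.6], [-0.5, 2.12], [-1.47, 1.34], [0.16, 2.42], [-1.27, 4.41], [0.06, 2.06], [-2.6, 2.6]. Speed limits (rad/s): [2.22, 2.22, 2.79, 2.79, 3.14, 3.14, 3.14].

### API

Orientations are given as a rotation vector (axis times angle).
In Python, from station import * gives the robot as it stands.
- The arm moves only by the shell command python3 -m handwheel 'ROWS' [FORCE]. ROWS is JSON, a list of rows, each an object with "xyz": the shift along the tool's x, y, z in m, a list of three; "angular": the turn, a rotation vector about the tool's x, y, z in rad, a list of three; "jaw": the opening, from 0 (shut) to 1 (fully open). A call has 1 to 12 rows; each row shifts and turns the commanded pose from where the row before left it, along the tool's axes as they then stand; what a row does not reach is not made up. A row lasts 1/8 s, in which the tool goes at most 62.5 mm and 10.7 degrees, less where a joint would pass 70% of its speed; a pose out of reach is approached as far as the arm can. A call is refused whole if a number of a shift passes 0.0625 or a number of a turn 0.188, either way. A call with a gripper value outside its range is refused whole. The fingers move at their own pace and stop on an object; FORCE is the grip in N (left out, the last holds). Time passes only in rows, so rows that do not move let the fingers close. It gives the time, the measured TCP pose, the force and the opening at its end, in the units of the state.
- get_obs(): the state, without advancing time (a new reading comes with each control period).
- read_camera(name): name is "scene" or "top"; returns a dict with "frame" (384x512x3 uint8, red, green, blue), "intrinsics" (3x3 intrinsics, pixels), "xyz" and "orientation" of the camera in the world. Camera axes: x right, y down, z forward; pixel columns grow to the right and rows downward; lengths in m; the calibration is good to about 2 mm. A picture is of the moment at which its call begins. There is no depth.
- sign_off(): hands the job in, once; it reports no verdict.
The state is a dict: "time_s": time; "joint_positions": joint angles; "dq": joint speeds; "tau": joint torques, N m; "position": TCP position; "tcp_rot": TCP orientation; "force": force on the tool from outside, world axes, zero at the start; "moment": the same for the moment, N m; "opening": opening from 0.0 (shut) to 1.0 (fully open).
Only numpy, scipy, OpenCV 4.12 (cv2) and the standard library are available. Lean on these libraries where they do the work, as an engineer would, in place of code of your own. Each camera call takes 0.05 s, during which the arm holds its last target.

## Working session

There is one attempt and no reset: what is moved stays moved. The work goes in short steps, Python scripts to look and compute and a shell command to move; the robot and the scene stay as the last step left them, time stands still between calls to the robot, and variables do not carry over. Pictures are saved under pics/ and viewed, and the job is handed in when it is done.

```bash
ls; mkdir -p pics; python3 - <<'E'
from station import *
import cv2
o=get_obs();print(o)
for n in("scene","top"):
    c=read_camera(n);cv2.imwrite(f"pics/{n}0.png",cv2.cvtColor(c["frame"],cv2.COLOR_RGB2BGR));print(n,c["intrinsics"],c["xyz"],c["orientation"])
E
```

```text
pics
{'time_s': 0.0, 'joint_positions': array([ 1.22640432,  0.33288732, -0.06467672,  1.46091626,  0.02157055,
        1.34989965, -0.08850226]), 'dq': array([ 0.00143095, -0.00104226,  0.00065496, -0.00018663, -0.00058788,
        0.00055117, -0.00052609]), 'tau': array([-1.35674276e-03, -6.25447440e+01,  4.81367391e-02, -3.91603267e+01,
        1.60418241e-02,  1.00167838e-02,  2.53716536e-05]), 'position': array([ 0.1975522 , -0.59260031,  0.24951816]), 'tcp_rot': array([ 2.04776085,  0.33382678, -2.04832058]), 'force': array([0.38338241, 0.70758156, 0.66838856]), 'moment': array([-0.01100417,  0.02201849, -0.05568007]), 'opening': 0.9983944076746814}
scene [[461.78583263   0.         257.82619721]
 [  0.         461.78583263 193.89313965]
 [  0.           0.           1.        ]] [ 1.06837696 -0.43846087  1.06000854] [-2.3106792  -1.12330698  0.36976889]
top [[465.24758567   0.         261.95911202]
 [  0.         465.24758567 190.91785123]
 [  0.           0.           1.        ]] [ 0.3298704  -0.00207599  1.08948113] [-2.13803422  2.11173307 -0.20418472]
```

View pics/scene0.png

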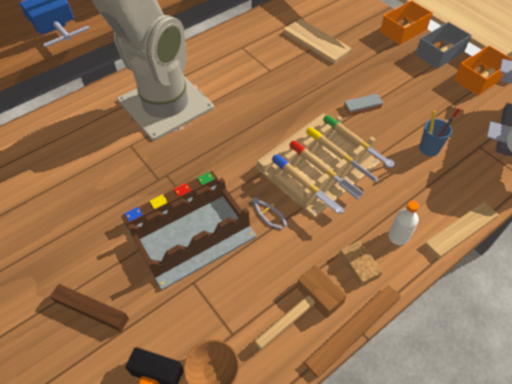

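View pics/top0.png

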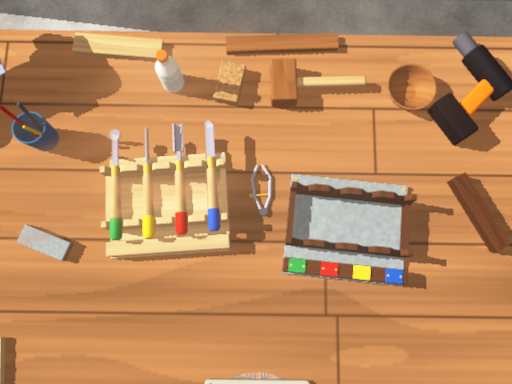

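```bash
cat > h.py <<'E'
from station import *
import cv2, numpy as np
from scipy.spatial.transform import Rotation as R
def ray(c,u,v,z):
    d=R.from_rotvec(c["orientation"]).as_matrix()@np.linalg.inv(c["intrinsics"])@np.array([u,v,1.]); p=np.array(c["xyz"]); return p+d*(z-p[2])/d[2]
def proj(c,P):
    q=R.from_rotvec(c["orientation"]).as_matrix().T@(np.array(P)-c["xyz"]); q=c["intrinsics"]@q; return q[:2]/q[2]
def blobs(f):
    h=cv2.cvtColor(f,cv2.COLOR_RGB2HSV); out=[]
    for n,(a,b) in dict(red=(172,185),blue=(105,130),yellow=(23,32),green=(50,80)).items():
        H=h[...,0].astype(int); H=np.where((H<10)&(n=="red"),H+180,H)
        m=((H>=a)&(H<=b)&(h[...,1]>170)&(h[...,2]>70)).astype(np.uint8)
        k,l,s,ce=cv2.connectedComponentsWithStats(m)
        for i in range(1,k):
            if s[i,4]>40: out.append((n,s[i].tolist(),ce[i].round(2)))
    return out
E
python3 - <<'E'
from h import *
for n in("top","scene"):
    c=read_camera(n);f=c["frame"]
    for b in blobs(f): print(n,b,ray(c,*b[2],.045).round(4),ray(c,*b[2],.072).round(4))
    if n=="top":
        cv2.imwrite("pics/tl.png",cv2.cvtColor(cv2.resize(f[110:270,90:290],None,fx=4,fy=3.75,interpolation=cv2.INTER_CUBIC),cv2.COLOR_RGB2BGR))
        cv2.imwrite("pics/tr.png",cv2.cvtColor(cv2.resize(f[165:295,270:420],None,fx=4,fy=4,interpolation=cv2.INTER_CUBIC),cv2.COLOR_RGB2BGR))
E
```

```text
top ('red', [0, 105, 24, 20, 83], array([ 10.13, 114.24])) [0.704  0.5892 0.045 ] [0.6943 0.5739 0.072 ]
top ('red', [175, 212, 12, 22, 221], array([180.75, 222.88])) [0.4524 0.1769 0.045 ] [0.4492 0.1723 0.072 ]
top ('red', [320, 262, 19, 15, 230], array([328.94, 268.88])) [ 0.3541 -0.1557  0.045 ] [ 0.3535 -0.1518  0.072 ]
top ('blue', [386, 269, 17, 14, 181], array([393.86, 275.65])) [ 0.3411 -0.2992  0.045 ] [ 0.3408 -0.2915  0.072 ]
top ('yellow', [142, 216, 10, 22, 188], array([146.61, 226.36])) [0.4436 0.2533 0.045 ] [0.4406 0.2467 0.072 ]
top ('yellow', [353, 265, 18, 15, 234], array([361.26, 272.21])) [ 0.3477 -0.2272  0.045 ] [ 0.3472 -0.2214  0.072 ]
scene ('red', [291, 141, 13, 13, 94], array([296.62, 146.32])) [0.4339 0.1855 0.045 ] [0.4507 0.1689 0.072 ]
scene ('red', [174, 183, 17, 14, 123], array([182.16, 189.75])) [ 0.3588 -0.1588  0.045 ] [ 0.3776 -0.1663  0.072 ]
scene ('blue', [21, 0, 46, 20, 545], array([42.22,  6.64])) [-0.6984 -0.113   0.045 ] [-0.6514 -0.1217  0.072 ]
scene ('blue', [275, 156, 11, 9, 41], array([280.07, 159.46])) [0.442  0.1167 0.045 ] [0.4587 0.1019 0.072 ]
scene ('blue', [126, 208, 15, 12, 81], array([133.4 , 213.98])) [ 0.3455 -0.3014  0.045 ] [ 0.3647 -0.3051  0.072 ]
scene ('yellow', [307, 127, 15, 14, 109], array([313.42, 132.83])) [0.4248 0.2589 0.045 ] [0.4419 0.2403 0.072 ]
scene ('yellow', [150, 195, 17, 14, 143], array([158.14, 201.47])) [ 0.3515 -0.23    0.045 ] [ 0.3706 -0.2355  0.072 ]
scene ('green', [201, 174, 11, 9, 46], array([205.61, 178.24])) [ 0.3659 -0.0868  0.045 ] [ 0.3846 -0.0962  0.072 ]
```

View pics/tl.png

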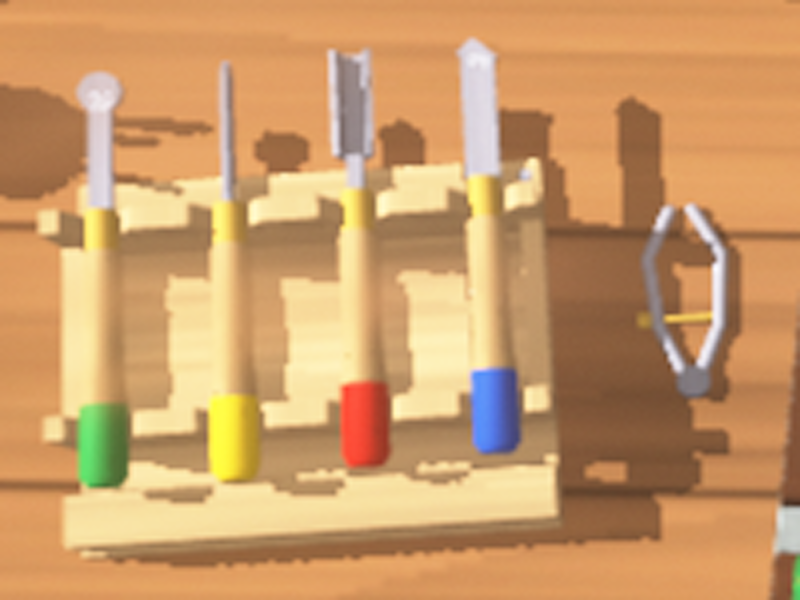

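View pics/tr.png

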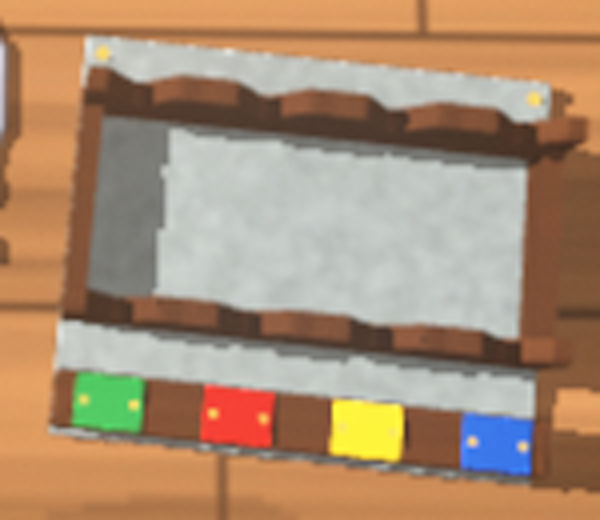

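```bash
cat > m.py <<'E'
from h import *
def fit(c,pts,S=(-120,-72,20,46,136),Z=(.068,.077,.073,.073,.066)):
    # pts full-image pixels; lateral at axis height, along at surface height
    S=np.array(S)/1e3
    A=np.array([ray(c,u,v,z)[:2] for (u,v),z in zip(pts,Z)])
    d=A[-1]-A[0]; d/=np.linalg.norm(d)
    g=(A-S[:,None]*d).mean(0)
    B=np.array([ray(c,u,v,.066)[:2] for u,v in pts]); k=np.polyfit(S,(B-g)@np.array([-d[1],d[0]]),1)
    n=np.array([-d[1],d[0]]); yaw=np.arctan2(d[1],d[0])+k[0]
    return g+n*k[1],yaw,((A-g)@d-S)*1e3
E
python3 - <<'E'
from m import *
c=read_camera("top")
P=dict(green=[(102,487),(102,403),(100,248),(101,208),(99,73)],yellow=[(235,481),(233,395),(229,240),(229,200),(226,62)],
red=[(366,467),(364,382),(358,226),(355,187),(350,51)],blue=[(497,453),(493,369),(487,214),(484,175),(477,40)])
for n,p in P.items():
    g,y,r=fit(c,[(90+(u+.5)/4-.5,110+(v+.5)/3.75-.5) for u,v in p]); print(n,g.round(4),round(y,4),r.round(1))
s=read_camera("scene")
T=[(108,403),(237,415),(366,430),(496,443)];pl=[]
for n,(u,v) in zip("gryb",T):
    u=270+(u+.5)/4-.5;v=165+(v+.5)/4-.5;p=ray(c,u,v,.045);pl.append(p);print(n,p.round(4),"scene pix pred",proj(s,p).round(1))
pl=np.array(pl);d=pl[-1]-pl[0];print(np.linalg.norm(d)/3,"rack yaw",np.arctan2(d[1],d[0])+np.pi/2, "mean",pl.mean(0))
f=s["frame"]
cv2.imwrite("pics/sr.png",cv2.cvtColor(cv2.resize(f[165:295,110:260],None,fx=4,fy=4,interpolation=cv2.INTER_CUBIC),cv2.COLOR_RGB2BGR))
cv2.imwrite("pics/sl.png",cv2.cvtColor(cv2.resize(f[100:230,250:400],None,fx=4,fy=4,interpolation=cv2.INTER_CUBIC),cv2.COLOR_RGB2BGR))
E
```

```text
green [0.5309 0.3245] 0.0774 [ 0.1  0.1  1.9  0.4 -2.5]
yellow [0.5369 0.2523] 0.0774 [-1.5 -0.2  1.8  0.4 -0.5]
red [0.5458 0.1808] 0.0813 [-1.3 -0.5  2.5  0.6 -1.3]
blue [0.5543 0.1087] 0.0757 [-0.7 -0.3  2.3  0.5 -1.8]
g [ 0.3609 -0.0841  0.045 ] scene pix pred [205.4 176.6]
r [ 0.3552 -0.1556  0.045 ] scene pix pred [182.5 188.3]
y [ 0.3479 -0.2269  0.045 ] scene pix pred [158.4 200. ]
b [ 0.3417 -0.2987  0.045 ] scene pix pred [133.6 212.5]
0.07182556110671066 rack yaw -0.0895584808841765 mean [ 0.35141797 -0.19134497  0.045     ]
```

View pics/sr.png

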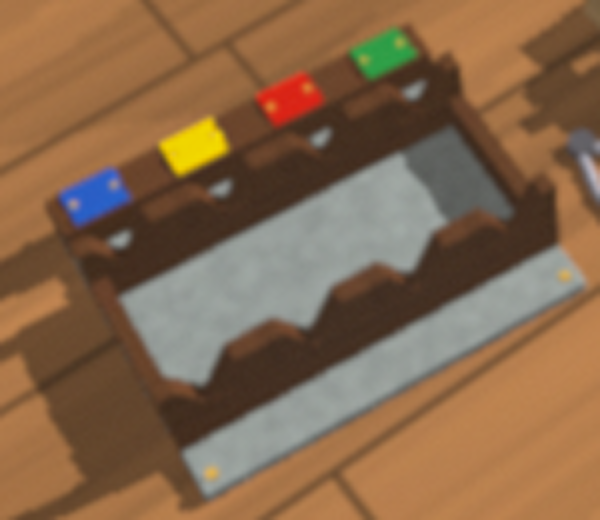

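View pics/sl.png

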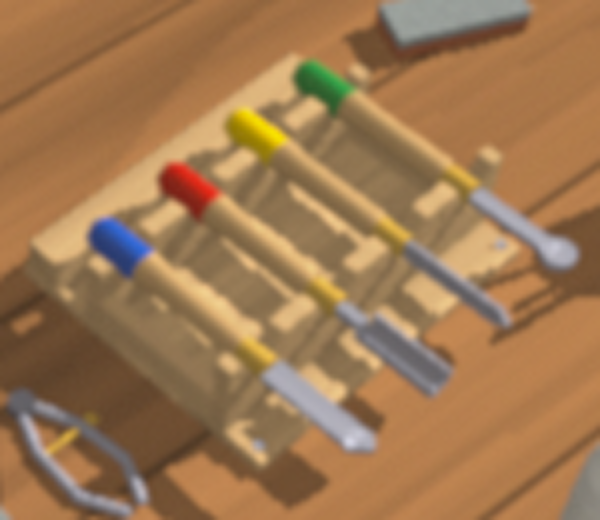

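```bash
cat > go.py <<'E'
# usage: go.py x y z yaw  -> turn (tool frame) first, then shift in turned frame
from h import *; import sys
x,y,z,yaw=map(float,sys.argv[1:5]); o=get_obs()
Rc=R.from_rotvec(o["tcp_rot"]); best=None
for s in(1,-1):
    ty=s*np.array([-np.sin(yaw),np.cos(yaw),0]); tx=np.array([0,0,-1.]); Rd=R.from_matrix(np.c_[tx,ty,np.cross(tx,ty)])
    rv=(Rc.inv()*Rd).as_rotvec()
    if best is None or np.linalg.norm(rv)<np.linalg.norm(best[0]): best=(rv,Rd)
rv,Rd=best; d=np.array([x,y,z])-o["position"]
print("t",round(o["time_s"],2),"pos",o["position"].round(4),"q",o["joint_positions"].round(2),"open",round(o["opening"],3),"F",np.round(o["force"],1))
print("turn",rv.round(4),"shift(after turn)",Rd.inv().apply(d).round(4),"shift(current)",Rc.inv().apply(d).round(4))
E
python3 go.py .5543 .1087 .25 .0757; python3 - <<'E'
from h import *
print(R.from_rotvec(get_obs()["tcp_rot"]).as_matrix().round(3))
E
```

```text
t 0.3 pos [ 0.1977 -0.5928  0.25  ] q [ 1.23  0.33 -0.06  1.46  0.02  1.35 -0.09] open 0.999 F [ 0.8  0.5 -1.1]
turn [2.462e-01 1.000e-04 5.000e-04] shift(after turn) [ 0.     -0.6725 -0.4087] shift(current) [ 3.000e-04 -5.527e-01 -5.602e-01]
[[-0.     0.316 -0.949]
 [ 0.    -0.949 -0.316]
 [-1.    -0.     0.   ]]
```

```bash
python3 -m handwheel '[{"xyz":[0,0,0],"angular":[0.123,0,0],"jaw":0.5},{"xyz":[0,0,0],"angular":[0.123,0,0],"jaw":0.5},{"xyz":[0,-0.048,-0.029],"angular":[0,0,0],"jaw":0.5},{"xyz":[0,-0.048,-0.029],"angular":[0,0,0],"jaw":0.5},{"xyz":[0,-0.048,-0.029],"angular":[0,0,0],"jaw":0.5},{"xyz":[0,-0.048,-0.029],"angular":[0,0,0],"jaw":0.5},{"xyz":[0,-0.048,-0.029],"angular":[0,0,0],"jaw":0.5},{"xyz":[0,-0.048,-0.029],"angular":[0,0,0],"jaw":0.5},{"xyz":[0,-0.048,-0.029],"angular":[0,0,0],"jaw":0.5},{"xyz":[0,-0.048,-0.029],"angular":[0,0,0],"jaw":0.5}]' 40; python3 go.py .5543 .1087 .25 .0757
```

```text
time_s: 1.55
position: [0.4005, -0.1908, 0.2506]
tcp_rot: [2.183, 0.082, -2.182]
force: [0.9, -0.6, 0.3]
opening: 0.5
t 1.55 pos [ 0.4005 -0.1908  0.2506] q [ 0.78 -0.05 -0.42  1.89 -0.02  1.3  -1.13] open 0.5 F [ 0.9 -0.6  0.3]
turn [-0.     -0.0005 -0.0008] shift(after turn) [ 0.0006 -0.287  -0.176 ] shift(current) [ 0.0004 -0.287  -0.176 ]
```

```bash
python3 -m handwheel '[{"xyz":[0,-0.048,-0.029],"angular":[0,0,0],"jaw":0.5},{"xyz":[0,-0.048,-0.029],"angular":[0,0,0],"jaw":0.5},{"xyz":[0,-0.048,-0.029],"angular":[0,0,0],"jaw":0.5},{"xyz":[0,-0.048,-0.029],"angular":[0,0,0],"jaw":0.5},{"xyz":[0,-0.048,-0.029],"angular":[0,0,0],"jaw":0.5},{"xyz":[0,-0.047,-0.031],"angular":[0,0,0],"jaw":0.5},{"xyz":[0.04,0,0],"angular":[0,0,0],"jaw":0.5},{"xyz":[0.04,0,0],"angular":[0,0,0],"jaw":0.5},{"xyz":[0,0,0],"angular":[0,0,0],"jaw":0.5}]'; python3 go.py .5543 .1087 .066 .0757
python3 - <<'E'
from h import *
for n in("top","scene"):
    c=read_camera(n);f=c["frame"]; print(n,proj(c,get_obs()["position"]))
    f=f[110:270,90:290] if n=="top" else f[60:220,220:420]
    cv2.imwrite(f"pics/a_{n}.png",cv2.cvtColor(cv2.resize(f,None,fx=3.5,fy=3.5,interpolation=cv2.INTER_CUBIC),cv2.COLOR_RGB2BGR))
E
```

```text
time_s: 2.68
position: [0.552, 0.1065, 0.1678]
tcp_rot: [2.177, 0.082, -2.188]
force: [-0.1, -0.4, 0.9]
opening: 0.498
t 2.67 pos [0.552  0.1065 0.1678] q [ 0.32  0.34 -0.71  1.7   0.24  1.19 -1.94] open 0.498 F [-0.1 -0.4  0.9]
turn [ 0.0003  0.0053 -0.0003] shift(after turn) [ 0.1018 -0.002  -0.0024] shift(current) [ 0.1018 -0.0021 -0.003 ]
top [207.22556695 166.52904476]
scene [307.21596018 156.21786743]
```

View pics/a_top.png

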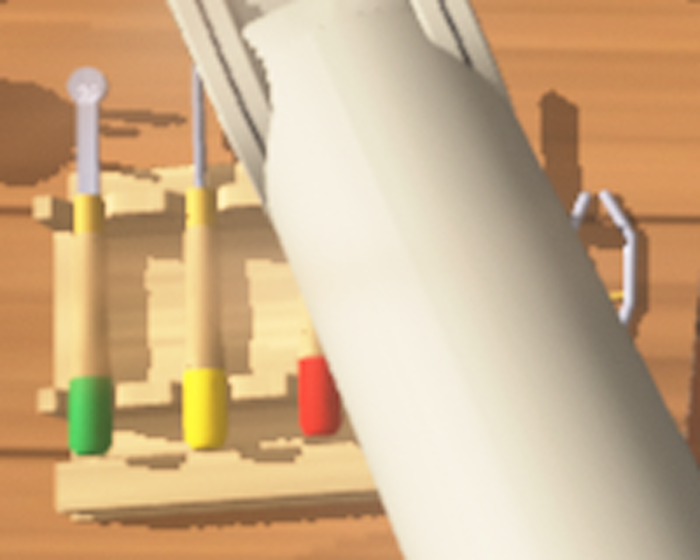

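View pics/a_scene.png

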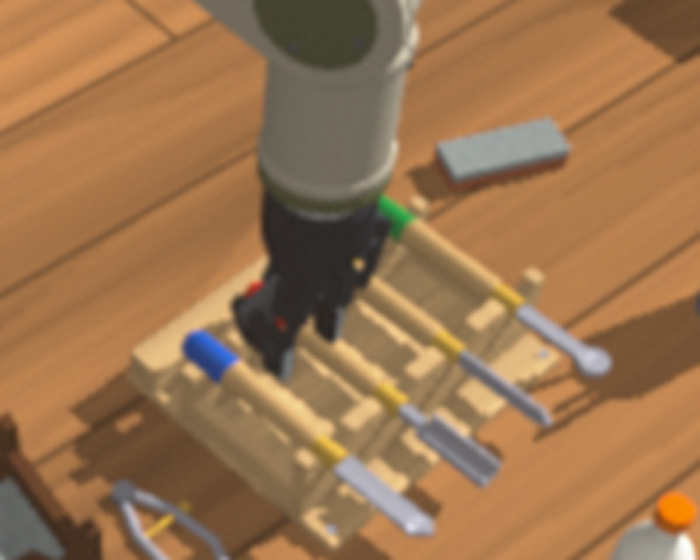

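```bash
python3 -m handwheel '[{"xyz":[0.034,-0.001,-0.0025],"angular":[0,0.005,0],"jaw":0.5},{"xyz":[0.034,0,0],"angular":[0,0,0],"jaw":0.5},{"xyz":[0.02,0,0],"angular":[0,0,0],"jaw":0.5},{"xyz":[0.013,0,0],"angular":[0,0,0],"jaw":0.5},{"xyz":[0,0,0],"angular":[0,0,0],"jaw":0.5}]'; python3 go.py .5543 .1087 .066 .0757
```

```text
time_s: 3.4
position: [0.5566, 0.1082, 0.0695]
tcp_rot: [2.188, 0.083, -2.177]
force: [0.2, 0.6, -0.2]
opening: 0.505
t 3.4 pos [0.5566 0.1082 0.0695] q [ 0.28  0.46 -0.67  1.78  0.34  1.01 -2.01] open 0.505 F [ 0.2  0.6 -0.2]
turn [-0.     -0.005  -0.0001] shift(after turn) [ 0.0035 -0.0007  0.0023] shift(current) [ 0.0035 -0.0007  0.0023]
```

```bash
python3 -m handwheel '[{"xyz":[0.002,0,0.002],"angular":[0,-0.005,0],"jaw":0.5},{"xyz":[0,0,0],"angular":[0,0,0],"jaw":0},{"xyz":[0,0,0],"angular":[0,0,0],"jaw":0},{"xyz":[0,0,0],"angular":[0,0,0],"jaw":0},{"xyz":[0,0,0],"angular":[0,0,0],"jaw":0},{"xyz":[0,0,0],"angular":[0,0,0],"jaw":0}]' 50; python3 go.py .5543 .1087 .066 .0757
```

```text
time_s: 4.15
position: [0.5548, 0.1087, 0.068]
tcp_rot: [2.184, 0.084, -2.182]
force: [-0.3, 2.6, 6.3]
opening: 0.238
t 4.15 pos [0.5548 0.1087 0.068 ] q [ 0.28  0.46 -0.67  1.78  0.33  1.01 -2.02] open 0.238 F [-0.3  2.6  6.3]
turn [ 0.0005 -0.001   0.0004] shift(after turn) [ 0.002  -0.      0.0005] shift(current) [ 0.002  -0.      0.0005]
```

```bash
python3 -m handwheel '[{"xyz":[-0.01,0,0],"angular":[0,0,0],"jaw":0},{"xyz":[-0.025,0,0],"angular":[0,0,0],"jaw":0},{"xyz":[-0.035,0,0],"angular":[0,0,0],"jaw":0},{"xyz":[-0.03,0,0],"angular":[0,0,0],"jaw":0},{"xyz":[0,0,0],"angular":[0,0,0],"jaw":0}]' ; python3 go.py .4821 -.3114 .17 -.0896
python3 - <<'E'
from h import *
for n in("top","scene"):
    c=read_camera(n);f=c["frame"]
    f=f[110:270,90:290] if n=="top" else f[60:220,220:420]
    cv2.imwrite(f"pics/b_{n}.png",cv2.cvtColor(cv2.resize(f,None,fx=3.5,fy=3.5,interpolation=cv2.INTER_CUBIC),cv2.COLOR_RGB2BGR))
E
```

```text
time_s: 4.78
position: [0.5556, 0.108, 0.1698]
tcp_rot: [2.187, 0.082, -2.179]
force: [-0.4, -1.0, -1.9]
opening: 0.235
t 4.78 pos [0.5556 0.108  0.1698] q [ 0.32  0.34 -0.71  1.7   0.24  1.19 -1.95] open 0.235 F [-0.4 -1.  -1.9]
turn [ 0.1648 -0.0039 -0.0002] shift(after turn) [-2.000e-04  4.243e-01  3.570e-02] shift(current) [-4.000e-04  4.127e-01  1.048e-01]
```

View pics/b_scene.png

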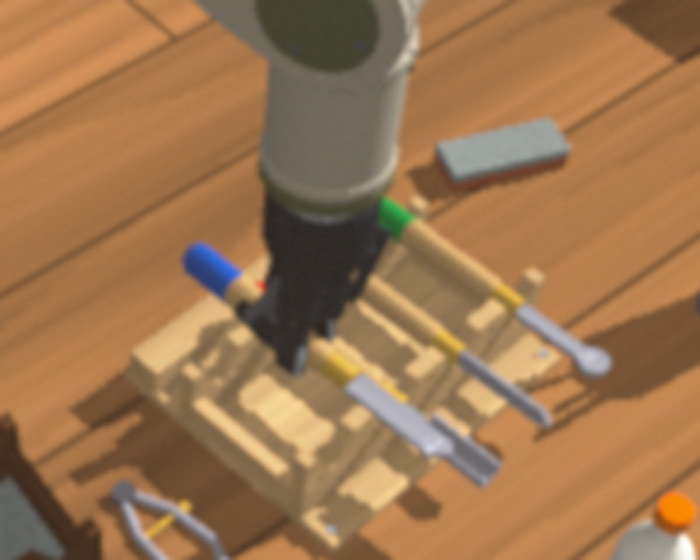

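```bash
python3 -m handwheel '[{"xyz":[0,0,0],"angular":[0.082,-0.002,0],"jaw":0},{"xyz":[0,0,0],"angular":[0.082,-0.002,0],"jaw":0},{"xyz":[0,0.03,0.0036],"angular":[0,0,0],"jaw":0},{"xyz":[0,0.045,0.0036],"angular":[0,0,0],"jaw":0},{"xyz":[0,0.045,0.0036],"angular":[0,0,0],"jaw":0},{"xyz":[0,0.045,0.0036],"angular":[0,0,0],"jaw":0},{"xyz":[0,0.045,0.0036],"angular":[0,0,0],"jaw":0},{"xyz":[0,0.045,0.0036],"angular":[0,0,0],"jaw":0},{"xyz":[0,0.045,0.0036],"angular":[0,0,0],"jaw":0},{"xyz":[0,0.045,0.0036],"angular":[0,0,0],"jaw":0},{"xyz":[0,0.045,0.0036],"angular":[0,0,0],"jaw":0},{"xyz":[0,0.035,0.0036],"angular":[0,0,0],"jaw":0}]' ; python3 -m handwheel '[{"xyz":[0,0,0],"angular":[0,0,0],"jaw":0},{"xyz":[0,0,0],"angular":[0,0,0],"jaw":0}]'; python3 go.py .4821 -.3114 .17 -.0896
python3 - <<'E'
from h import *
for n in("top","scene"):
    c=read_camera(n);f=c["frame"]
    f=f[145:305,270:470] if n=="top" else f[140:300,80:280]
    cv2.imwrite(f"pics/c_{n}.png",cv2.cvtColor(cv2.resize(f,None,fx=3.5,fy=3.5,interpolation=cv2.INTER_CUBIC),cv2.COLOR_RGB2BGR))
E
```

```text
time_s: 6.38
position: [0.4795, -0.314, 0.1659]
tcp_rot: [-2.168, 0.097, 2.182]
force: [1.2, -0.3, -1.4]
opening: 0.24
time_s: 6.62
position: [0.4808, -0.3112, 0.1664]
tcp_rot: [-2.17, 0.094, 2.182]
force: [0.5, 0.1, -2.2]
opening: 0.232
t 6.62 pos [ 0.4808 -0.3112  0.1664] q [ 0.88  0.32 -0.46  1.68  0.15  1.18 -1.28] open 0.232 F [ 0.5  0.1 -2.2]
turn [0.0018 0.0056 0.001 ] shift(after turn) [-0.0036  0.0001 -0.0013] shift(current) [-0.0036  0.0001 -0.0013]
```

View pics/c_top.png

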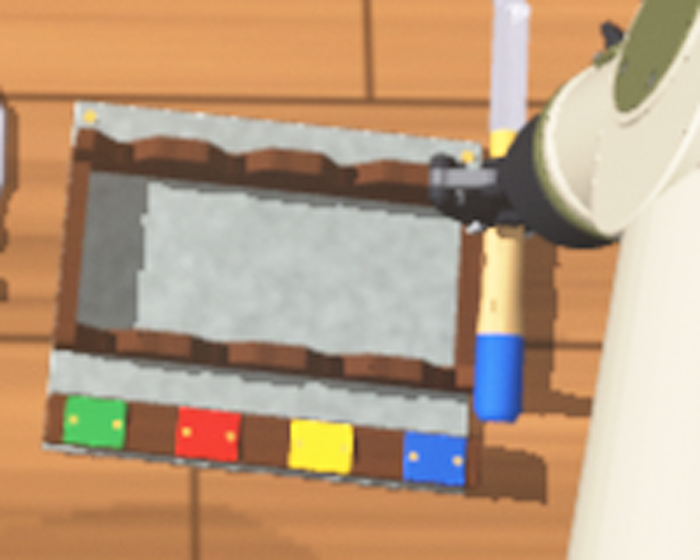

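View pics/c_scene.png

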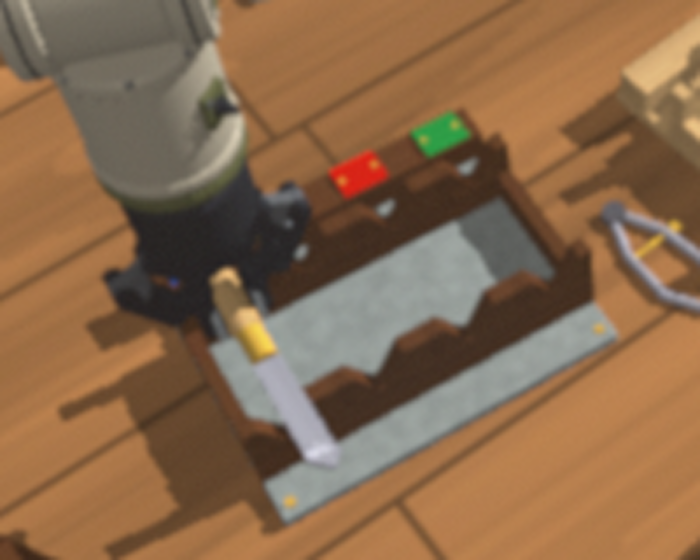

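```bash
python3 - <<'E'
from h import *
c=read_camera("top");s=read_camera("scene")
for p,k in [((497,418),.170),((499,336),.177),((501,229),.166),((510,131),.172)]:
    print(ray(c,270+(p[0]+.5)/3.5-.5,145+(p[1]+.5)/3.5-.5,k).round(4))
# rack edges: base board top z=.012 corners in tr.png-> full-res
for p in [(88,37),(548,85),(50,432),(530,482)]:
    print("base",ray(c,270+(p[0]+.5)/4-.5,165+(p[1]+.5)/4-.5,.012).round(4))
f=c["frame"];cv2.imwrite("pics/c2.png",cv2.cvtColor(cv2.resize(f[70:300,270:470],None,fx=2.6,fy=2.6,interpolation=cv2.INTER_CUBIC),cv2.COLOR_RGB2BGR))
E
```

```text
[ 0.3624 -0.2994  0.17  ]
[ 0.4076 -0.3005  0.177 ]
[ 0.4699 -0.3082  0.166 ]
[ 0.5261 -0.3142  0.172 ]
base [ 0.5764 -0.0753  0.012 ]
base [ 0.5509 -0.3474  0.012 ]
base [ 0.3452 -0.0536  0.012 ]
base [ 0.3204 -0.3266  0.012 ]
```

```bash
python3 -m handwheel '[{"xyz":[0.025,0,0],"angular":[0,0.004,0],"jaw":0},{"xyz":[0.03,0,0],"angular":[0,0,0],"jaw":0},{"xyz":[0.025,0,0],"angular":[0,0,0],"jaw":0},{"xyz":[0.01,0,0],"angular":[0,0,0],"jaw":0},{"xyz":[0.004,0,0],"angular":[0,0,0],"jaw":0},{"xyz":[0,0,0],"angular":[0,0,0],"jaw":0}]'; python3 go.py .4815 -.3114 .068 -.092
```

```text
time_s: 7.58
position: [0.4815, -0.3122, 0.0743]
tcp_rot: [-2.178, 0.097, 2.176]
force: [0.2, 0.1, -0.4]
opening: 0.241
t 7.58 pos [ 0.4815 -0.3122  0.0743] q [ 0.86  0.42 -0.44  1.77  0.21  1.   -1.32] open 0.241 F [ 0.2  0.1 -0.4]
turn [ 0.004  -0.0009 -0.0008] shift(after turn) [ 0.0063 -0.0008  0.0001] shift(current) [ 0.0063 -0.0008  0.0001]
```

```bash
python3 -m handwheel '[{"xyz":[0.003,-0.0005,0],"angular":[0.003,0,0],"jaw":0},{"xyz":[0.003,0,0],"angular":[0,0,0],"jaw":0},{"xyz":[0,0,0],"angular":[0,0,0],"jaw":0}]'; python3 go.py .4815 -.3114 .068 -.092
```

```text
time_s: 7.95
position: [0.4816, -0.3126, 0.0682]
tcp_rot: [-2.177, 0.102, 2.174]
force: [0.8, -3.9, 1.8]
opening: 0.239
t 7.95 pos [ 0.4816 -0.3126  0.0682] q [ 0.86  0.43 -0.43  1.77  0.21  0.99 -1.32] open 0.239 F [ 0.8 -3.9  1.8]
turn [ 0.0001 -0.0017 -0.0018] shift(after turn) [ 0.0002 -0.0012  0.0002] shift(current) [ 0.0002 -0.0012  0.0002]
```

```bash
python3 -m handwheel '[{"xyz":[0,0,0],"angular":[0,0,0],"jaw":0.4},{"xyz":[0,0,0],"angular":[0,0,0],"jaw":0.45},{"xyz":[0,0,0],"angular":[0,0,0],"jaw":0.45},{"xyz":[0,0,0],"angular":[0,0,0],"jaw":0.45},{"xyz":[-0.03,0,0],"angular":[0,0,0],"jaw":0.45},{"xyz":[-0.04,0,0],"angular":[0,0,0],"jaw":0.45},{"xyz":[-0.04,0,0],"angular":[0,0,0],"jaw":0.45}]'; python3 go.py .5458 .1808 .17 .0813
```

```text
time_s: 8.82
position: [0.481, -0.3114, 0.1787]
tcp_rot: [-2.175, 0.099, 2.175]
force: [-0.4, -1.0, 0.1]
opening: 0.45
t 8.82 pos [ 0.481  -0.3114  0.1787] q [ 0.88  0.31 -0.46  1.67  0.14  1.19 -1.28] open 0.45 F [-0.4 -1.   0.1]
turn [-1.723e-01  2.000e-04 -1.000e-04] shift(after turn) [ 0.0087 -0.4853 -0.1046] shift(current) [ 0.0086 -0.4961 -0.0198]
```

```bash
python3 -m handwheel '[{"xyz":[0,0,0],"angular":[-0.086,0,0],"jaw":0.5},{"xyz":[0,0,0],"angular":[-0.086,0,0],"jaw":0.5},{"xyz":[0,-0.0485,-0.0105],"angular":[0,0,0],"jaw":0.5},{"xyz":[0,-0.0485,-0.0105],"angular":[0,0,0],"jaw":0.5},{"xyz":[0,-0.0485,-0.0105],"angular":[0,0,0],"jaw":0.5},{"xyz":[0,-0.0485,-0.0105],"angular":[0,0,0],"jaw":0.5},{"xyz":[0,-0.0485,-0.0105],"angular":[0,0,0],"jaw":0.5},{"xyz":[0,-0.0485,-0.0105],"angular":[0,0,0],"jaw":0.5},{"xyz":[0,-0.0485,-0.0105],"angular":[0,0,0],"jaw":0.5},{"xyz":[0,-0.0485,-0.0105],"angular":[0,0,0],"jaw":0.5},{"xyz":[0,-0.0485,-0.0105],"angular":[0,0,0],"jaw":0.5},{"xyz":[0,-0.0485,-0.0105],"angular":[0,0,0],"jaw":0.5}]'; python3 -m handwheel '[{"xyz":[0,0,0],"angular":[0,0,0],"jaw":0.5},{"xyz":[0,0,0],"angular":[0,0,0],"jaw":0.5}]'; python3 go.py .5458 .1808 .0675 .0813
python3 - <<'E'
from h import *
c=read_camera("top");f=c["frame"]
f=f[110:300,270:470]
cv2.imwrite("pics/d.png",cv2.cvtColor(cv2.resize(f,None,fx=3,fy=3,interpolation=cv2.INTER_CUBIC),cv2.COLOR_RGB2BGR))
E
```

```text
time_s: 10.32
position: [0.5467, 0.1818, 0.1775]
tcp_rot: [2.18, 0.087, -2.18]
force: [0.4, -0.2, 1.2]
opening: 0.499
time_s: 10.58
position: [0.5466, 0.1798, 0.1772]
tcp_rot: [2.179, 0.087, -2.18]
force: [0.9, -1.5, 0.1]
opening: 0.497
t 10.57 pos [0.5466 0.1798 0.1772] q [ 0.22  0.37 -0.76  1.66  0.27  1.22 -2.08] open 0.497 F [ 0.9 -1.5  0.1]
turn [-0.0006  0.0004 -0.0009] shift(after turn) [ 0.1097 -0.0011  0.0008] shift(current) [ 0.1097 -0.0012  0.0007]
```

View pics/d.png

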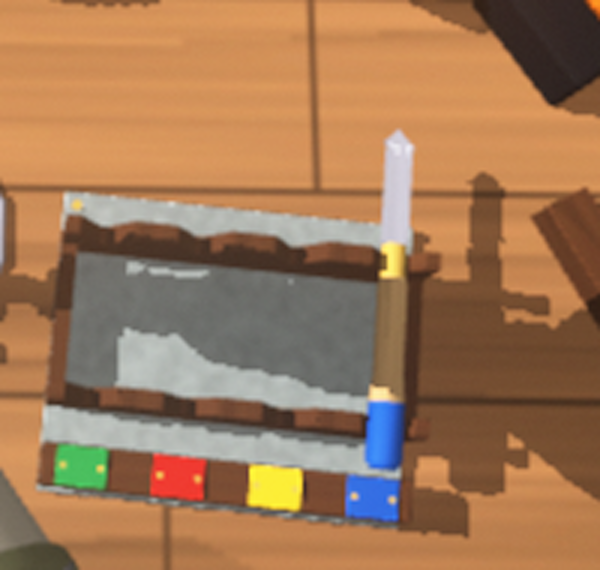

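```bash
python3 - <<'E'
from m import *
c=read_camera("top")
p=[(385,467),(386,402),(391,277),(392,243),(399,131)]
g,y,r=fit(c,[(270+(u+.5)/3-.5,110+(v+.5)/3-.5) for u,v in p]);print(g.round(4),y.round(3),r.round(1))
E
python3 -m handwheel '[{"xyz":[0.03,-0.001,0.0008],"angular":[0,0,0],"jaw":0.5},{"xyz":[0.034,0,0],"angular":[0,0,0],"jaw":0.5},{"xyz":[0.03,0,0],"angular":[0,0,0],"jaw":0.5},{"xyz":[0.01,0,0],"angular":[0,0,0],"jaw":0.5},{"xyz":[0.005,0,0],"angular":[0,0,0],"jaw":0.5},{"xyz":[0,0,0],"angular":[0,0,0],"jaw":0.5}]'; python3 go.py .5458 .1808 .0675 .0813
```

```text
[ 0.4812 -0.3123] -0.084 [ 1.4 -0.5  0.4  0.  -1.3]
time_s: 11.42
position: [0.5463, 0.1811, 0.0692]
tcp_rot: [2.181, 0.087, -2.179]
force: [0.2, -0.5, 0.7]
opening: 0.496
t 11.43 pos [0.5463 0.1811 0.0692] q [ 0.18  0.49 -0.71  1.75  0.37  1.03 -2.16] open 0.496 F [ 0.2 -0.5  0.7]
turn [-0.001  -0.001  -0.0003] shift(after turn) [0.0017 0.0002 0.0005] shift(current) [0.0017 0.0002 0.0005]
```

```bash
python3 -m handwheel '[{"xyz":[0.0015,0,0],"angular":[0,0,0],"jaw":0.4},{"xyz":[0,0,0],"angular":[0,0,0],"jaw":0},{"xyz":[0,0,0],"angular":[0,0,0],"jaw":0},{"xyz":[0,0,0],"angular":[0,0,0],"jaw":0},{"xyz":[0,0,0],"angular":[0,0,0],"jaw":0},{"xyz":[-0.01,0,0],"angular":[0,0,0],"jaw":0},{"xyz":[-0.03,0,0],"angular":[0,0,0],"jaw":0},{"xyz":[-0.035,0,0],"angular":[0,0,0],"jaw":0},{"xyz":[-0.027,0,0],"angular":[0,0,0],"jaw":0},{"xyz":[0,0,0],"angular":[0,0,0],"jaw":0}]'; python3 go.py .4946 -.1685 .168 -.092
```

```text
time_s: 12.68
position: [0.5466, 0.1824, 0.1712]
tcp_rot: [2.184, 0.09, -2.176]
force: [-0.8, 0.3, -2.1]
opening: 0.242
t 12.68 pos [0.5466 0.1824 0.1712] q [ 0.22  0.38 -0.76  1.67  0.28  1.2  -2.09] open 0.242 F [-0.8  0.3 -2.1]
turn [ 0.1734 -0.0038  0.0012] shift(after turn) [0.0032 0.3542 0.0195] shift(current) [0.0026 0.3455 0.0804]
```

```bash
python3 -m handwheel '[{"xyz":[0,0,0],"angular":[0.087,-0.002,0],"jaw":0},{"xyz":[0,0,0],"angular":[0.087,-0.002,0.001],"jaw":0},{"xyz":[0,0.03,0.002],"angular":[0,0,0],"jaw":0},{"xyz":[0,0.045,0.0025],"angular":[0,0,0],"jaw":0},{"xyz":[0,0.045,0.0025],"angular":[0,0,0],"jaw":0},{"xyz":[0,0.045,0.0025],"angular":[0,0,0],"jaw":0},{"xyz":[0,0.045,0.0025],"angular":[0,0,0],"jaw":0},{"xyz":[0,0.045,0.0025],"angular":[0,0,0],"jaw":0},{"xyz":[0,0.045,0.0025],"angular":[0,0,0],"jaw":0},{"xyz":[0,0.035,0.0025],"angular":[0,0,0],"jaw":0},{"xyz":[0,0.02,0],"angular":[0,0,0],"jaw":0},{"xyz":[0,0,0],"angular":[0,0,0],"jaw":0}]'; python3 go.py .4946 -.1685 .0675 -.092
python3 - <<'E'
from h import *
c=read_camera("top");f=c["frame"]
f=f[90:300,220:440]
cv2.imwrite("pics/e.png",cv2.cvtColor(cv2.resize(f,None,fx=2.8,fy=2.8,interpolation=cv2.INTER_CUBIC),cv2.COLOR_RGB2BGR))
E
```

```text
time_s: 14.18
position: [0.493, -0.1709, 0.1689]
tcp_rot: [-2.168, 0.104, 2.178]
force: [0.0, 1.3, -1.5]
opening: 0.236
t 14.18 pos [ 0.493  -0.1709  0.1689] q [ 0.74  0.22 -0.56  1.81  0.13  1.15 -1.52] open 0.236 F [ 0.   1.3 -1.5]
turn [-0.0029  0.0047 -0.0012] shift(after turn) [ 0.1014 -0.0026 -0.0013] shift(current) [ 0.1014 -0.0027 -0.0018]
```

View pics/e.png

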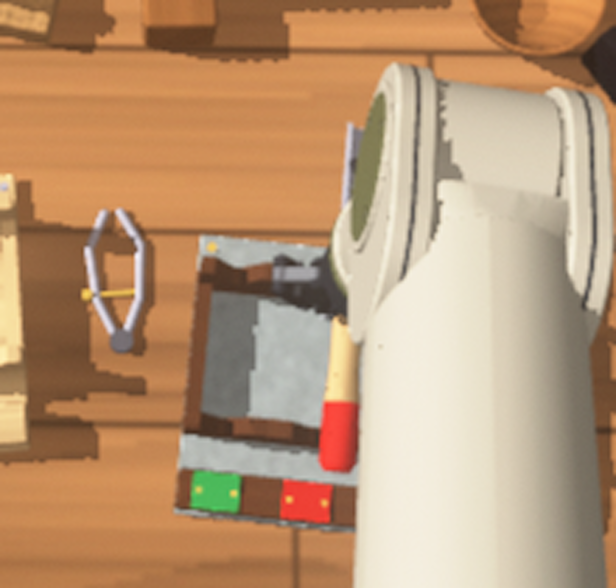

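```bash
python3 - <<'E'
from h import *
c=read_camera("top")
for p,k in [((338,470),.170),((339,402),.180)]: print(ray(c,220+(p[0]+.5)/2.8-.5,90+(p[1]+.5)/2.8-.5,k).round(4))
E
python3 -m handwheel '[{"xyz":[0.025,-0.002,-0.0015],"angular":[-0.003,0.004,0],"jaw":0},{"xyz":[0.03,0,0],"angular":[0,0,0],"jaw":0},{"xyz":[0.025,0,0],"angular":[0,0,0],"jaw":0},{"xyz":[0.01,0,0],"angular":[0,0,0],"jaw":0},{"xyz":[0.005,0,0],"angular":[0,0,0],"jaw":0},{"xyz":[0,0,0],"angular":[0,0,0],"jaw":0}]'; python3 go.py .4946 -.1685 .068 -.092
```

```text
[ 0.3734 -0.1601  0.17  ]
[ 0.4201 -0.16    0.18  ]
time_s: 15.02
position: [0.4953, -0.1684, 0.0751]
tcp_rot: [-2.177, 0.1, 2.176]
force: [-0.1, -0.3, -1.5]
opening: 0.237
t 15.03 pos [ 0.4953 -0.1684  0.0751] q [ 0.71  0.34 -0.54  1.89  0.21  0.97 -1.58] open 0.237 F [-0.1 -0.3 -1.5]
turn [ 0.0023 -0.0008 -0.0018] shift(after turn) [0.0071 0.0002 0.0007] shift(current) [0.0071 0.0002 0.0007]
```

```bash
python3 -m handwheel '[{"xyz":[0.004,0,0.0005],"angular":[0.002,0,0],"jaw":0},{"xyz":[0.003,0,0],"angular":[0,0,0],"jaw":0},{"xyz":[0,0,0],"angular":[0,0,0],"jaw":0}]'; python3 go.py .4946 -.1685 .0675 -.092
python3 -m handwheel '[{"xyz":[0,0,0],"angular":[0,0,0],"jaw":0.4},{"xyz":[0,0,0],"angular":[0,0,0],"jaw":0.45},{"xyz":[0,0,0],"angular":[0,0,0],"jaw":0.45},{"xyz":[0,0,0],"angular":[0,0,0],"jaw":0.45},{"xyz":[-0.03,0,0],"angular":[0,0,0],"jaw":0.45},{"xyz":[-0.04,0,0],"angular":[0,0,0],"jaw":0.45},{"xyz":[-0.04,0,0],"angular":[0,0,0],"jaw":0.45}]'; python3 go.py .5369 .2523 .17 .0774
```

```text
time_s: 15.4
position: [0.4946, -0.1692, 0.0678]
tcp_rot: [-2.176, 0.103, 2.174]
force: [-0.1, -2.5, -0.6]
opening: 0.243
t 15.4 pos [ 0.4946 -0.1692  0.0678] q [ 0.71  0.35 -0.53  1.9   0.22  0.95 -1.59] open 0.243 F [-0.1 -2.5 -0.6]
turn [-0.0007 -0.0009 -0.0023] shift(after turn) [ 0.0003 -0.0007  0.0001] shift(current) [ 0.0003 -0.0007  0.0001]
time_s: 16.27
position: [0.4942, -0.1683, 0.1787]
tcp_rot: [-2.175, 0.102, 2.175]
force: [0.1, -0.4, 0.6]
opening: 0.45
t 16.27 pos [ 0.4942 -0.1683  0.1787] q [ 0.75  0.21 -0.56  1.8   0.12  1.17 -1.52] open 0.45 F [ 0.1 -0.4  0.6]
turn [-0.1694  0.0002 -0.0015] shift(after turn) [ 0.0087 -0.416  -0.0751] shift(current) [ 0.0081 -0.4228 -0.0039]
```

Next yellow.

```bash
python3 -m handwheel '[{"xyz":[0,0,0],"angular":[-0.085,0,0],"jaw":0.5},{"xyz":[0,0,0],"angular":[-0.085,0,0],"jaw":0.5},{"xyz":[0,-0.035,-0.0075],"angular":[0,0,0],"jaw":0.5},{"xyz":[0,-0.0475,-0.0085],"angular":[0,0,0],"jaw":0.5},{"xyz":[0,-0.0475,-0.0085],"angular":[0,0,0],"jaw":0.5},{"xyz":[0,-0.0475,-0.0085],"angular":[0,0,0],"jaw":0.5},{"xyz":[0,-0.0475,-0.0085],"angular":[0,0,0],"jaw":0.5},{"xyz":[0,-0.0475,-0.0085],"angular":[0,0,0],"jaw":0.5},{"xyz":[0,-0.0475,-0.0085],"angular":[0,0,0],"jaw":0.5},{"xyz":[0,-0.0475,-0.0085],"angular":[0,0,0],"jaw":0.5},{"xyz":[0,-0.0475,-0.0085],"angular":[0,0,0],"jaw":0.5},{"xyz":[0,0,0],"angular":[0,0,0],"jaw":0.5}]'; python3 -m handwheel '[{"xyz":[0,0,0],"angular":[0,0,0],"jaw":0.5}]'; python3 go.py .5369 .2523 .0675 .0774
python3 - <<'E'
from h import *
c=read_camera("top");f=c["frame"]
f=f[110:300,270:470]
cv2.imwrite("pics/f.png",cv2.cvtColor(cv2.resize(f,None,fx=3,fy=3,interpolation=cv2.INTER_CUBIC),cv2.COLOR_RGB2BGR))
E
```

```text
time_s: 17.77
position: [0.536, 0.2558, 0.1768]
tcp_rot: [2.178, 0.092, -2.18]
force: [0.1, -0.9, 0.1]
opening: 0.502
time_s: 17.9
position: [0.5374, 0.2506, 0.1765]
tcp_rot: [2.18, 0.082, -2.181]
force: [0.1, -0.3, -0.2]
opening: 0.501
t 17.9 pos [0.5374 0.2506 0.1765] q [ 0.11  0.42 -0.78  1.61  0.31  1.24 -2.23] open 0.501 F [ 0.1 -0.3 -0.2]
turn [ 0.0003  0.0008 -0.0023] shift(after turn) [ 0.109  -0.0017  0.0004] shift(current) [ 0.109  -0.002   0.0003]
```

View pics/f.png

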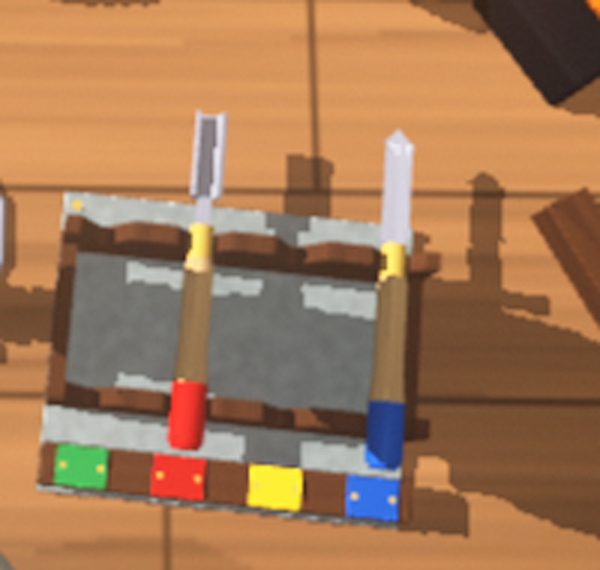

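```bash
python3 -m handwheel '[{"xyz":[0.03,-0.0015,0.0004],"angular":[0,0,0],"jaw":0.5},{"xyz":[0.034,0,0],"angular":[0,0,0],"jaw":0.5},{"xyz":[0.03,0,0],"angular":[0,0,0],"jaw":0.5},{"xyz":[0.01,0,0],"angular":[0,0,0],"jaw":0.5},{"xyz":[0.005,0,0],"angular":[0,0,0],"jaw":0.5},{"xyz":[0,0,0],"angular":[0,0,0],"jaw":0.5}]'; python3 go.py .5369 .2523 .0675 .0774
```

```text
time_s: 18.7
position: [0.5374, 0.2523, 0.0687]
tcp_rot: [2.182, 0.083, -2.18]
force: [-0.5, 0.6, 0.2]
opening: 0.502
t 18.7 pos [0.5374 0.2523 0.0687] q [ 0.06  0.54 -0.73  1.7   0.41  1.05 -2.3 ] open 0.502 F [-0.5  0.6  0.2]
turn [-0.0001 -0.0009 -0.0015] shift(after turn) [ 0.0012 -0.      0.0005] shift(current) [ 0.0012 -0.      0.0005]
```

```bash
python3 -m handwheel '[{"xyz":[0.001,0,0],"angular":[0,0,0],"jaw":0.4},{"xyz":[0,0,0],"angular":[0,0,0],"jaw":0},{"xyz":[0,0,0],"angular":[0,0,0],"jaw":0},{"xyz":[0,0,0],"angular":[0,0,0],"jaw":0},{"xyz":[0,0,0],"angular":[0,0,0],"jaw":0},{"xyz":[-0.01,0,0],"angular":[0,0,0],"jaw":0},{"xyz":[-0.03,0,0],"angular":[0,0,0],"jaw":0},{"xyz":[-0.035,0,0],"angular":[0,0,0],"jaw":0},{"xyz":[-0.027,0,0],"angular":[0,0,0],"jaw":0},{"xyz":[0,0,0],"angular":[0,0,0],"jaw":0}]'; python3 go.py .4881 -.2403 .168 -.092
```

```text
time_s: 19.95
position: [0.5376, 0.2536, 0.1712]
tcp_rot: [2.185, 0.085, -2.178]
force: [0.1, 0.4, -2.3]
opening: 0.238
t 19.95 pos [0.5376 0.2536 0.1712] q [ 0.1   0.43 -0.78  1.62  0.32  1.23 -2.24] open 0.238 F [ 0.1  0.4 -2.3]
turn [ 1.703e-01 -3.500e-03  1.000e-04] shift(after turn) [0.0032 0.4964 0.0039] shift(current) [0.003  0.4886 0.088 ]
```

```bash
python3 -m handwheel '[{"xyz":[0,0,0],"angular":[0.085,-0.0017,0],"jaw":0},{"xyz":[0,0,0],"angular":[0.085,-0.0018,0],"jaw":0},{"xyz":[0,0.03,0],"angular":[0,0,0],"jaw":0},{"xyz":[0,0.05,0.0005],"angular":[0,0,0],"jaw":0},{"xyz":[0,0.05,0.0005],"angular":[0,0,0],"jaw":0},{"xyz":[0,0.05,0.0005],"angular":[0,0,0],"jaw":0},{"xyz":[0,0.05,0.0005],"angular":[0,0,0],"jaw":0},{"xyz":[0,0.05,0.0005],"angular":[0,0,0],"jaw":0},{"xyz":[0,0.05,0.0005],"angular":[0,0,0],"jaw":0},{"xyz":[0,0.05,0.0005],"angular":[0,0,0],"jaw":0},{"xyz":[0,0.05,0.0005],"angular":[0,0,0],"jaw":0},{"xyz":[0,0.045,0],"angular":[0,0,0],"jaw":0}]';python3 -m handwheel '[{"xyz":[0,0.0214,0],"angular":[0,0,0],"jaw":0},{"xyz":[0,0,0],"angular":[0,0,0],"jaw":0},{"xyz":[0,0,0],"angular":[0,0,0],"jaw":0}]';python3 go.py .4881 -.2403 .068 -.092
python3 - <<'E'
from h import *
c=read_camera("top");f=c["frame"]
f=f[90:300,220:440]
cv2.imwrite("pics/g.png",cv2.cvtColor(cv2.resize(f,None,fx=2.8,fy=2.8,interpolation=cv2.INTER_CUBIC),cv2.COLOR_RGB2BGR))
E
```

```text
time_s: 21.45
position: [0.4882, -0.2216, 0.1687]
tcp_rot: [-2.169, 0.102, 2.18]
force: [-0.5, 0.1, -2.0]
opening: 0.24
time_s: 21.82
position: [0.4876, -0.2394, 0.1695]
tcp_rot: [-2.172, 0.099, 2.18]
force: [0.4, -0.2, -1.8]
opening: 0.241
t 21.82 pos [ 0.4876 -0.2394  0.1695] q [ 0.83  0.26 -0.52  1.76  0.14  1.16 -1.4 ] open 0.241 F [ 0.4 -0.2 -1.8]
turn [ 0.0019  0.0037 -0.001 ] shift(after turn) [ 0.1015  0.0008 -0.0006] shift(current) [ 0.1015  0.0007 -0.001 ]
```

View pics/g.png

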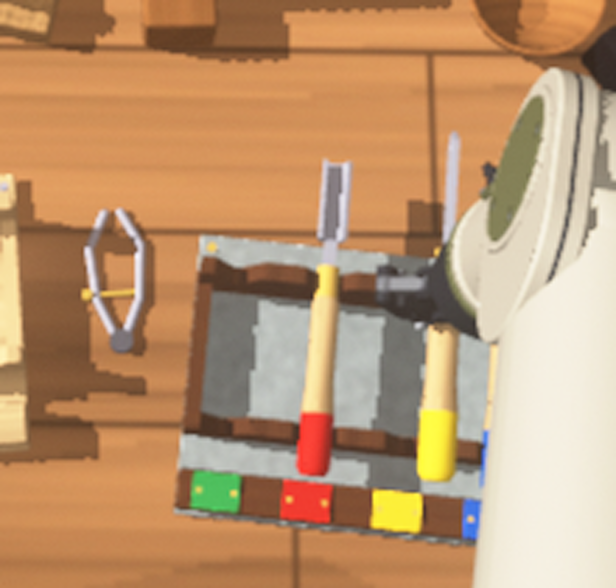

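```bash
python3 -m handwheel '[{"xyz":[0.025,0.001,-0.0006],"angular":[0.002,0.004,0],"jaw":0},{"xyz":[0.03,0,0],"angular":[0,0,0],"jaw":0},{"xyz":[0.025,0,0],"angular":[0,0,0],"jaw":0},{"xyz":[0.01,0,0],"angular":[0,0,0],"jaw":0},{"xyz":[0.005,0,0],"angular":[0,0,0],"jaw":0},{"xyz":[0,0,0],"angular":[0,0,0],"jaw":0}]'; python3 go.py .4881 -.2403 .068 -.092
```

```text
time_s: 22.62
position: [0.4881, -0.2424, 0.0754]
tcp_rot: [-2.176, 0.104, 2.173]
force: [0.4, 0.1, -1.8]
opening: 0.238
t 22.62 pos [ 0.4881 -0.2424  0.0754] q [ 0.8   0.37 -0.5   1.84  0.21  0.98 -1.45] open 0.238 F [ 0.4  0.1 -1.8]
turn [-0.0017 -0.0013 -0.0022] shift(after turn) [ 0.0074 -0.0021  0.0002] shift(current) [ 0.0074 -0.0021  0.0002]
```

```bash
python3 -m handwheel '[{"xyz":[0.004,-0.001,0],"angular":[0,0,0],"jaw":0},{"xyz":[0.003,0,0],"angular":[0,0,0],"jaw":0},{"xyz":[0,0,0],"angular":[0,0,0],"jaw":0}]'; python3 go.py .4881 -.2403 .0675 -.092
python3 -m handwheel '[{"xyz":[0,0,0],"angular":[0,0,0],"jaw":0.4},{"xyz":[0,0,0],"angular":[0,0,0],"jaw":0.45},{"xyz":[0,0,0],"angular":[0,0,0],"jaw":0.45},{"xyz":[0,0,0],"angular":[0,0,0],"jaw":0.45},{"xyz":[-0.03,0,0],"angular":[0,0,0],"jaw":0.45},{"xyz":[-0.04,0,0],"angular":[0,0,0],"jaw":0.45},{"xyz":[-0.04,0,0],"angular":[0,0,0],"jaw":0.45}]'; python3 go.py .5309 .3245 .17 .0774
```

```text
time_s: 23.0
position: [0.4881, -0.2412, 0.068]
tcp_rot: [-2.175, 0.104, 2.173]
force: [1.0, 2.0, -1.0]
opening: 0.241
t 23.0 pos [ 0.4881 -0.2412  0.068 ] q [ 0.8   0.38 -0.5   1.85  0.22  0.97 -1.46] open 0.241 F [ 1.  2. -1.]
turn [-0.0018 -0.0012 -0.0017] shift(after turn) [ 0.0005 -0.0009  0.0001] shift(current) [ 0.0005 -0.0009  0.0001]
time_s: 23.88
position: [0.4875, -0.2413, 0.1791]
tcp_rot: [-2.174, 0.105, 2.174]
force: [0.6, -0.5, -0.6]
opening: 0.455
t 23.88 pos [ 0.4875 -0.2413  0.1791] q [ 0.83  0.25 -0.52  1.75  0.14  1.18 -1.39] open 0.455 F [ 0.6 -0.5 -0.6]
turn [-0.1716 -0.0003 -0.0019] shift(after turn) [ 0.0091 -0.5607 -0.087 ] shift(current) [ 0.008  -0.5674  0.01  ]
```

```bash
python3 -m handwheel '[{"xyz":[0,0,0],"angular":[-0.086,0,0],"jaw":0.5},{"xyz":[0,0,0],"angular":[-0.086,0,0],"jaw":0.5},{"xyz":[0,-0.036,-0.007],"angular":[0,0,0],"jaw":0.5},{"xyz":[0,-0.05,-0.008],"angular":[0,0,0],"jaw":0.5},{"xyz":[0,-0.05,-0.008],"angular":[0,0,0],"jaw":0.5},{"xyz":[0,-0.05,-0.008],"angular":[0,0,0],"jaw":0.5},{"xyz":[0,-0.05,-0.008],"angular":[0,0,0],"jaw":0.5},{"xyz":[0,-0.05,-0.008],"angular":[0,0,0],"jaw":0.5},{"xyz":[0,-0.05,-0.008],"angular":[0,0,0],"jaw":0.5},{"xyz":[0,-0.05,-0.008],"angular":[0,0,0],"jaw":0.5},{"xyz":[0,-0.05,-0.008],"angular":[0,0,0],"jaw":0.5},{"xyz":[0,-0.05,-0.008],"angular":[0,0,0],"jaw":0.5}]'; python3 -m handwheel '[{"xyz":[0,-0.045,-0.007],"angular":[0,0,0],"jaw":0.5},{"xyz":[0,-0.03,-0.001],"angular":[0,0,0],"jaw":0.5},{"xyz":[0,0,0],"angular":[0,0,0],"jaw":0.5},{"xyz":[0,0,0],"angular":[0,0,0],"jaw":0.5}]'; python3 go.py .5309 .3245 .0675 .0774
python3 - <<'E'
from h import *
c=read_camera("top");f=c["frame"]
f=f[110:300,270:470]
cv2.imwrite("pics/i.png",cv2.cvtColor(cv2.resize(f,None,fx=3,fy=3,interpolation=cv2.INTER_CUBIC),cv2.COLOR_RGB2BGR))
E
```

```text
time_s: 25.38
position: [0.5288, 0.2507, 0.1769]
tcp_rot: [2.182, 0.082, -2.18]
force: [1.1, -0.4, 0.2]
opening: 0.498
time_s: 25.88
position: [0.5311, 0.3238, 0.1765]
tcp_rot: [2.181, 0.081, -2.18]
force: [-0.8, -0.9, 0.1]
opening: 0.499
t 25.88 pos [0.5311 0.3238 0.1765] q [-0.02  0.49 -0.8   1.53  0.37  1.27 -2.36] open 0.499 F [-0.8 -0.9  0.1]
turn [-0.0002 -0.0001 -0.0029] shift(after turn) [ 0.109  -0.0007  0.0002] shift(current) [ 0.109  -0.0011  0.0002]
```

View pics/i.png

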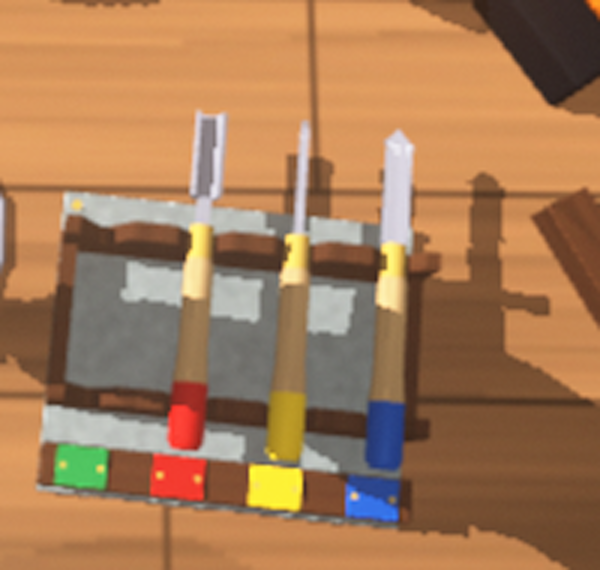

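```bash
python3 -m handwheel '[{"xyz":[0.03,-0.0007,0.0002],"angular":[0,0,0],"jaw":0.5},{"xyz":[0.034,0,0],"angular":[0,0,0],"jaw":0.5},{"xyz":[0.03,0,0],"angular":[0,0,0],"jaw":0.5},{"xyz":[0.01,0,0],"angular":[0,0,0],"jaw":0.5},{"xyz":[0.005,0,0],"angular":[0,0,0],"jaw":0.5},{"xyz":[0,0,0],"angular":[0,0,0],"jaw":0.5}]'; python3 go.py .5309 .3245 .0675 .0774
```

```text
time_s: 26.68
position: [0.5311, 0.3251, 0.0686]
tcp_rot: [2.183, 0.083, -2.18]
force: [-0.9, 0.9, 0.4]
opening: 0.496
t 26.68 pos [0.5311 0.3251 0.0686] q [-0.06  0.6  -0.75  1.62  0.45  1.09 -2.42] open 0.496 F [-0.9  0.9  0.4]
turn [-0.0001 -0.0013 -0.0018] shift(after turn) [0.0011 0.0006 0.0003] shift(current) [0.0011 0.0006 0.0003]
```

```bash
python3 -m handwheel '[{"xyz":[0.001,0,0],"angular":[0,0,0],"jaw":0.4},{"xyz":[0,0,0],"angular":[0,0,0],"jaw":0},{"xyz":[0,0,0],"angular":[0,0,0],"jaw":0},{"xyz":[0,0,0],"angular":[0,0,0],"jaw":0},{"xyz":[0,0,0],"angular":[0,0,0],"jaw":0},{"xyz":[-0.01,0,0],"angular":[0,0,0],"jaw":0},{"xyz":[-0.03,0,0],"angular":[0,0,0],"jaw":0},{"xyz":[-0.035,0,0],"angular":[0,0,0],"jaw":0},{"xyz":[-0.027,0,0],"angular":[0,0,0],"jaw":0},{"xyz":[0,0,0],"angular":[0,0,0],"jaw":0}]'; python3 go.py .501 -.0968 .17 -.092
```

```text
time_s: 27.92
position: [0.5313, 0.3266, 0.1716]
tcp_rot: [2.186, 0.086, -2.177]
force: [-0.1, 0.1, -1.0]
opening: 0.239
t 27.93 pos [0.5313 0.3266 0.1716] q [-0.03  0.5  -0.8   1.53  0.37  1.26 -2.37] open 0.239 F [-0.1  0.1 -1. ]
turn [ 0.1702 -0.0043  0.0005] shift(after turn) [ 0.0016  0.4244 -0.0087] shift(current) [0.0013 0.4198 0.0633]
```

```bash
python3 -m handwheel '[{"xyz":[0,0,0],"angular":[0.085,-0.002,0],"jaw":0},{"xyz":[0,0,0],"angular":[0.085,-0.002,0],"jaw":0},{"xyz":[0,0.03,-0.001],"angular":[0,0,0],"jaw":0},{"xyz":[0,0.05,-0.001],"angular":[0,0,0],"jaw":0},{"xyz":[0,0.05,-0.001],"angular":[0,0,0],"jaw":0},{"xyz":[0,0.05,-0.001],"angular":[0,0,0],"jaw":0},{"xyz":[0,0.05,-0.001],"angular":[0,0,0],"jaw":0},{"xyz":[0,0.05,-0.001],"angular":[0,0,0],"jaw":0},{"xyz":[0,0.05,-0.001],"angular":[0,0,0],"jaw":0},{"xyz":[0,0.05,-0.001],"angular":[0,0,0],"jaw":0},{"xyz":[0,0.03,0],"angular":[0,0,0],"jaw":0},{"xyz":[0,0.0145,0],"angular":[0,0,0],"jaw":0}]';python3 -m handwheel '[{"xyz":[0,0,0],"angular":[0,0,0],"jaw":0},{"xyz":[0,0,0],"angular":[0,0,0],"jaw":0}]';python3 go.py .501 -.0968 .068 -.092
python3 - <<'E'
from h import *
c=read_camera("top");f=c["frame"]
f=f[90:300,220:440]
cv2.imwrite("pics/j.png",cv2.cvtColor(cv2.resize(f,None,fx=2.8,fy=2.8,interpolation=cv2.INTER_CUBIC),cv2.COLOR_RGB2BGR))
E
```

```text
time_s: 29.42
position: [0.4988, -0.0996, 0.169]
tcp_rot: [-2.169, 0.105, 2.179]
force: [0.2, 1.8, -1.0]
opening: 0.239
time_s: 29.68
position: [0.4997, -0.0963, 0.1696]
tcp_rot: [-2.172, 0.1, 2.18]
force: [0.4, -0.7, -1.1]
opening: 0.237
t 29.68 pos [ 0.4997 -0.0963  0.1696] q [ 0.68  0.2  -0.64  1.84  0.13  1.15 -1.66] open 0.237 F [ 0.4 -0.7 -1.1]
turn [ 0.0021  0.0034 -0.0017] shift(after turn) [ 0.1016  0.0004 -0.0014] shift(current) [ 0.1016  0.0002 -0.0017]
```

View pics/j.png

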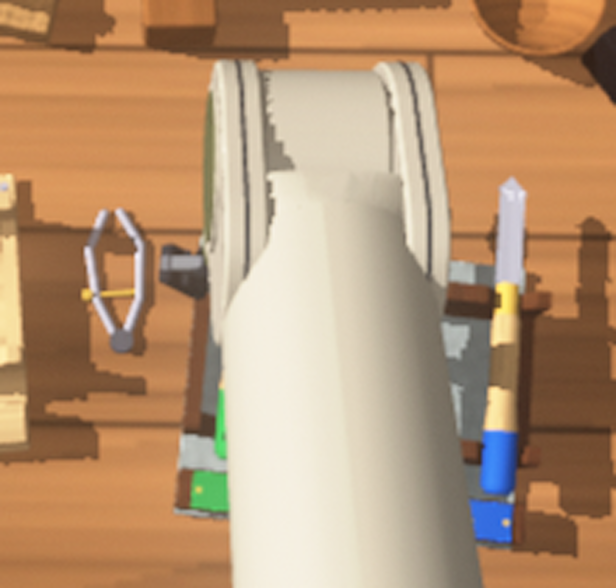

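```bash
python3 -m handwheel '[{"xyz":[0.025,0,-0.001],"angular":[0.002,0.004,0],"jaw":0},{"xyz":[0.03,0,0],"angular":[0,0,0],"jaw":0},{"xyz":[0.025,0,0],"angular":[0,0,0],"jaw":0},{"xyz":[0.01,0,0],"angular":[0,0,0],"jaw":0},{"xyz":[0.005,0,0],"angular":[0,0,0],"jaw":0},{"xyz":[0,0,0],"angular":[0,0,0],"jaw":0}]'; python3 go.py .501 -.0968 .068 -.092
```

```text
time_s: 30.48
position: [0.5008, -0.0981, 0.0752]
tcp_rot: [-2.176, 0.105, 2.173]
force: [-0.1, -0.0, -0.2]
opening: 0.243
t 30.48 pos [ 0.5008 -0.0981  0.0752] q [ 0.64  0.32 -0.61  1.92  0.23  0.96 -1.74] open 0.243 F [-0.1 -0.  -0.2]
turn [-0.0018 -0.0013 -0.0024] shift(after turn) [ 0.0072 -0.0014 -0.0001] shift(current) [ 0.0072 -0.0014 -0.0001]
```

```bash
python3 -m handwheel '[{"xyz":[0.004,-0.0005,0],"angular":[0,0,0],"jaw":0},{"xyz":[0.003,0,0],"angular":[0,0,0],"jaw":0},{"xyz":[0,0,0],"angular":[0,0,0],"jaw":0}]'; python3 go.py .501 -.0968 .0675 -.092
python3 -m handwheel '[{"xyz":[0,0,0],"angular":[0,0,0],"jaw":0.4},{"xyz":[0,0,0],"angular":[0,0,0],"jaw":0.45},{"xyz":[0,0,0],"angular":[0,0,0],"jaw":0.45},{"xyz":[0,0,0],"angular":[0,0,0],"jaw":0.45},{"xyz":[-0.03,0,0],"angular":[0,0,0],"jaw":0.45},{"xyz":[-0.04,0,0],"angular":[0,0,0],"jaw":0.45},{"xyz":[-0.04,0,0],"angular":[0,0,0],"jaw":0.45},{"xyz":[-0.03,-0.03,0],"angular":[0,0,0],"jaw":0.45},{"xyz":[0,-0.05,0],"angular":[0,0,0],"jaw":0.45},{"xyz":[0,-0.05,0],"angular":[0,0,0],"jaw":0.45},{"xyz":[0,-0.05,0],"angular":[0,0,0],"jaw":0.45},{"xyz":[0,-0.05,0],"angular":[0,0,0],"jaw":0.45}]'
python3 -m handwheel '[{"xyz":[0,-0.05,0],"angular":[0,0,0],"jaw":0.45},{"xyz":[0,-0.05,0],"angular":[0,0,0],"jaw":0.45},{"xyz":[0,0,0],"angular":[0,0,0],"jaw":0.45},{"xyz":[0,0,0],"angular":[0,0,0],"jaw":0.45}]'
python3 - <<'E'
from h import *
for n in("top","scene"):
    c=read_camera(n);f=c["frame"]
    f=f[110:300,220:420] if n=="top" else f[130:320,90:290]
    cv2.imwrite(f"pics/k_{n}.png",cv2.cvtColor(cv2.resize(f,None,fx=3,fy=3,interpolation=cv2.INTER_CUBIC),cv2.COLOR_RGB2BGR))
E
```

```text
time_s: 30.85
position: [0.5006, -0.0977, 0.0678]
tcp_rot: [-2.175, 0.105, 2.173]
force: [0.6, 1.6, -1.5]
opening: 0.24
t 30.85 pos [ 0.5006 -0.0977  0.0678] q [ 0.64  0.33 -0.61  1.93  0.24  0.95 -1.75] open 0.24 F [ 0.6  1.6 -1.5]
turn [-0.0021 -0.001  -0.0022] shift(after turn) [ 0.0003 -0.001  -0.0003] shift(current) [ 0.0003 -0.001  -0.0003]
time_s: 32.35
position: [0.5221, 0.1328, 0.2073]
tcp_rot: [-2.175, 0.106, 2.173]
force: [0.5, 0.2, -0.8]
opening: 0.448
time_s: 32.85
position: [0.5315, 0.2305, 0.2066]
tcp_rot: [-2.175, 0.106, 2.174]
force: [0.8, -0.3, 0.5]
opening: 0.446
```

View pics/k_top.png

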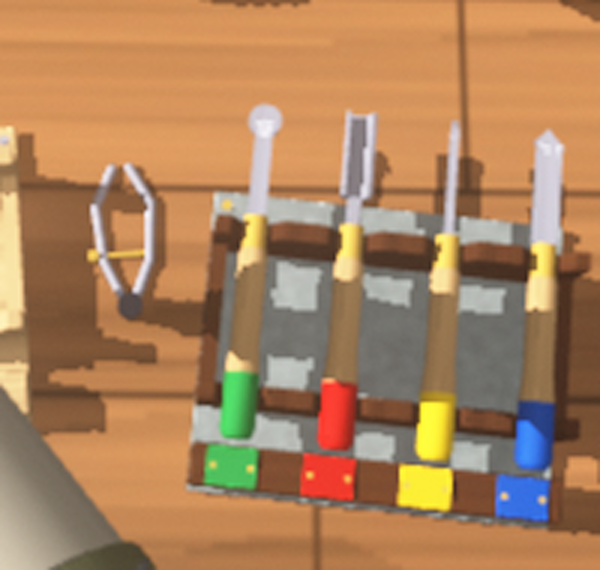

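View pics/k_scene.png

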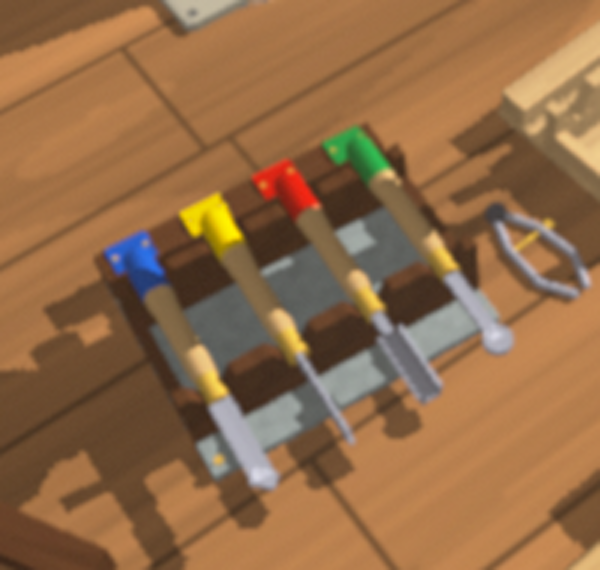

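```bash
python3 - <<'E'
from m import *
c=read_camera("top")
P=dict(green=[(237,437),(239,371),(249,251),(255,214),(265,106)],red=[(335,448),(338,382),(346,262),(349,225),(360,113)],
yellow=[(434,459),(436,393),(443,270),(447,234),(455,122)],blue=[(534,467),(536,402),(541,277),(543,243),(549,131)])
ya=-.092;X=np.array([np.cos(ya),np.sin(ya)]);Y=np.array([-X[1],X[0]])
for (n,p),k in zip(P.items(),(.108,.036,-.036,-.108)):
    g,y,r=fit(c,[(220+(u+.5)/3-.5,110+(v+.5)/3-.5) for u,v in p]);d=g-(np.array([.491,-.2042])+k*Y)
    print(n,g.round(4),"along",(d@X*1e3).round(1),"lat",(d@Y*1e3).round(1),"dyaw",(y-ya).round(3))
o=get_obs();print(o["time_s"],o["position"].round(3))
print("sign",sign_off())
E
```

```text
green [ 0.4996 -0.0961] along -1.4 lat 0.4 dyaw 0.001
red [ 0.4928 -0.1678] along -1.5 lat 0.4 dyaw 0.002
yellow [ 0.4866 -0.24  ] along -1.1 lat -0.1 dyaw -0.001
blue [ 0.4812 -0.3123] along 0.1 lat -0.5 dyaw 0.005
33.0 [0.532 0.229 0.207]
the job is handed in; nothing more can be done
sign None
```

All four tools are in the dark lathe rack, each lying in the notches of its own handle colour: gouge at red, skew at blue, parting tool at yellow, scraper at green. The dipped ends are at the plates. I released each tool, lifted the arm clear and handed the job in at about 33 s.

**Last checks, top camera:**

| Measure | Worst reading | Limit |
|---|---|---|
| Grip point along the place | 1.5 mm off | 15 mm |
| Grip point sideways | 0.5 mm off | 10 mm |
| Axis angle | 0.005 rad off | 0.1 rad |

- **Height:** I did not measure it in the images. I inferred it from the release height, with the TCP at about 68 mm and light flank contact, and the scene camera shows all four seated.
- **Callipers:** both cameras show them apparently where they were. I judged this by eye and did not measure it.
- **Camera disagreement:** the two cameras differed by about 3–5 mm on the first plate and tool positions. I used the top camera, shifted the skew's target 1 mm and nudged the others by about 1 mm or less. Contact forces while lowering stayed under 5 N.

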